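# Pop the empty bay of the queen-cell incubator

### The job

The queen-cell incubator on the bench has two bays, each under a windowed hatch with a push-push latch: one bay already holds a rack of caged cells, the rack in the other is still empty and is about to be loaded. With a fingertip, gently press the hatch over the empty rack once, down on the ribbed thumb pad at its near edge, let it pop up and watch for a couple of seconds, hands off, that it stays open. Leave the other hatch shut, and do not pick up or shift anything else.

Things in the scene. Friction and masses are not known exactly. Their poses are not given: they have to be found in the camera images.
- incubator: queen-cell incubator, white plastic case 250 mm deep (x), 340 wide (y), 150 tall, fixed on the bench. Origin: centre of its underside; x points from its front (control panel, towards the robot) to its back, y to its left. In its flat top lie two hatches side by side, 130 x 130 mm each, hinged at the back, rising at the front; behind them an 80 mm deep rear deck, between them a 30 mm strip
- left_pad: ribbed thumb pad (20 x 56 mm, 2.5 mm proud) in the middle of the front edge of the left (+y) hatch, over its latch; origin: centre of its top, 118 mm in front of the hatch's hinge, at start 157 mm above the bench, 73 mm in front of the incubator's centre and 82 mm to its left. Moves with the hatch (about 56 mm up when open); while shut its axes are the incubator's
- right_pad: the same for the right (-y) hatch: 82 mm to the right of the incubator's middle
- hatch_left (a joint): angle of the left hatch, rad: about 0 latched shut (within 0.01), negative while pressed in, 0.5 open, held by its spring. Pressed straight down on the pad it gives at about 3 N, lets go after some 4 mm, stops at 6 to 7 mm (-0.05); as the finger goes up the hatch follows and springs open, front edge 62 mm up. Pressed right down again it latches shut
- hatch_right (a joint): the same for the right hatch
- empty_rack_top (a point): centre of the top of the empty wooden rack (100 x 100 mm, nine open holes, nothing in it), 75 mm above the bench inside one of the bays (which one varies), seen through the window of that bay's hatch, 53 mm behind its pad
- cell_rack_top (a point): the same point of the other rack, which holds nine white roller cages (27 mm across at the cap, standing 51 mm out of the plate) with queen cells, in the other bay
- roller_cage_mid (a point): white roller cage, a slatted tube 23 mm across and 66 mm tall, loose, standing on the rear deck of the incubator; the point is at mid height. Not to be moved
- jelly_jar_mid (a point): small amber glass jar, 42 mm across and 46 mm tall, loose, on the rear deck of the incubator; the point is at mid height. Not to be moved
- cell_cup_mid (a point): brown cell cup, 17 mm across and 17 mm tall, loose, on the strip between the hatches; the point is at mid height. Not to be moved
- roller_cage2_mid (a point): a second roller cage like the first, loose, standing on the bench to the right; the point is at mid height. Not to be moved
- hive_tool_mid (a point): steel hive tool, a flat bar 240 mm long, 32 to 45 mm wide, 5 mm thick (20 mm high at its hooked end), lying on the bench to the left. Not to be moved
- graft_tool_mid (a point): pen-like grafting tool, 130 mm long, 9 mm thick, lying on the bench to the left of the incubator. Not to be moved
- torch_mid (a point): pocket torch, 115 mm long, 27 mm thick, lying on the bench to the right. Not to be moved

How it is judged:
By the outcome, as a careful person would: the job done as asked, in the order asked, and still so for the second after the job is handed in, with the robot touching nothing.
It also fails if it takes over 35 s, if anything falls off the work surface, if the arm or the gripper's body presses on something with over 40 N, if the wrist force passes 120 N, or if a joint passes its speed limit or range.

### The arm

A 6-joint arm with a two-finger parallel gripper is mounted at the origin on the work surface. World frame = base frame: x ahead of the robot, y to its left, z up, the work surface at z = 0. Lengths are in mm, angles in rad, forces in N, time in s.
With the tool pointing down it reaches from about 400 to 925 mm from the base axis. Payload 12.5 kg.
Tool frame: the origin (TCP) lies at the very end of the fingers, on their centre line; the grasp point (between the pads) lies 19 mm behind it; z points along the fingers, y is the direction in which the jaws open and shut (so a half turn about z gives the same grasp; the last joint's range is limited). The gripper opens to 95 mm and grips with 3 to 60 N. Pads are 20 mm wide; open, the fingers measure 119 mm over their backs; the gripper's body (75 mm by 180 mm) begins 59 mm behind the grasp point.
Start: joints at [-1.252, 0.491, 1.559, -0, 1.092, -0.106], TCP at [257.611, -569.461, 187.861] pointing down, gripper open.
Joint ranges: [-3.1, 3.1], [-0.84, 2.19], [0.05, 2.79], [-1.13, 4.28], [0.06, 2.93], [-2.69, 2.69]. Speed limits (rad/s): [2.22, 2.22, 2.79, 3.14, 3.14, 3.14].

### API

Orientations are given as [roll, pitch, yaw] about the fixed x, y, z axes, in that order (R = Rz(yaw) Ry(pitch) Rx(roll)).
In Python, from cell import env gives the robot as it stands.
- The arm moves only by the shell command python3 -m pendant 'ROWS'. ROWS is JSON, a list that holds one entry, the list of rows, each a list of 5 numbers: the opening, from 0 (shut) to 1 (fully open), then the shift along the tool's x, y, z in m, then the turn about the tool's z in rad. A call has exactly 8 rows; each row is the pose to reach, as a shift and turn from the pose commanded when the call began, along the tool's axes at that moment; what a row does not reach only later rows make up. A row lasts 1/10 s, in which the tool goes at most 50 mm and 8.59 degrees, less where a joint would pass 70% of its speed; a pose out of reach is approached as far as the arm can. A call with a gripper value outside its range is refused whole. The fingers move at their own pace and stop on an object; the grip force is fixed at half the most. Time passes only in rows, so rows that repeat a pose let the fingers close, or fill a call up. It gives the time, the measured TCP pose, the force and the opening at its end, in the units of the state.
- env.state(): the state, without advancing time (a new reading comes with each control period).
- env.read_camera(name): name is "scene" or "top" or "wrist"; returns a dict with "image" (384x512x3 uint8, blue, green, red), "range_z" (384x512 float32, mm along the optical axis (not along the pixel's ray), 0 where there is no reading), "fx", "fy", "cx", "cy" (pixels), "rvec" (rotation vector, rad) and "tvec" (3), from world to camera coordinates, as OpenCV has them; the wrist camera has in their place "tool_from_camera" (4x4, takes a point from camera to tool coordinates, whose origin is the TCP and whose axes are the flange's). Camera axes: x right, y down, z forward; pixel columns grow to the right and rows downward; lengths in mm; the calibration is good to about 2 mm. The wrist camera is an equidistant fisheye: a pixel r from the principal point sees the ray r / f radians off the axis. A picture is of the moment at which its call begins: read the wrist's pose just before it.
- env.job_done(): hands the job in, once; it reports no verdict.
The state is a dict: "t": time; "joints": joint angles; "qvel": joint speeds; "tau": joint torques, N m; "eef_pos": TCP position; "tcp_rot": TCP orientation; "ft_force": force on the tool from outside, world axes, zero at the start; "moment": the same for the moment, N m; "opening": opening from 0.0 (shut) to 1.0 (fully open).
Only numpy, scipy, OpenCV 4.12 (cv2) and the standard library are available. Lean on these libraries where they do the work, as an engineer would, in place of code of your own. Each camera call takes 0.05 s, during which the arm holds its last target. There are 200 camera calls.

## Working session

There is one attempt and no reset: what is moved stays moved. The work goes in short steps, Python scripts to look and compute and a shell command to move; the robot and the scene stay as the last step left them, time stands still between calls to the robot, and variables do not carry over. Pictures are saved under pics/ and viewed, about 8 in all and at most 12, crops included, and the job is handed in when it is done.

```bash
mkdir -p pics; cat > h.py <<'E'
import numpy as np, cv2
from cell import env
def shot(n,f):
    c=env.read_camera(n); cv2.imwrite('pics/'+f,c['image']); np.savez('pics/'+f+'.npz',**c); return c
def world(c,u,v,k=2):
    R=cv2.Rodrigues(np.array(c['rvec'],float))[0]
    p=c['range_z'][v-k:v+k+1,u-k:u+k+1]; z=np.median(p[p>0])
    q=np.array([(u-c['cx'])/c['fx']*z,(v-c['cy'])/c['fy']*z,z])
    return R.T@(q-np.array(c['tvec']).ravel())
E
python3 - <<'E'
from h import *
shot('scene','s0.png');c=shot('top','t0.png');s=env.state();print(s['t'],s['eef_pos'],s['tcp_rot'],s['ft_force'],s['opening'])
E
```

```text
0.1 [ 257.54983468 -569.19805052  187.31918827] [-3.14058489e+00 -1.12147351e-04  4.24853131e-01] [-0.37431176  0.31857656  0.10839421] 0.9997695962615492
```

View pics/t0.png

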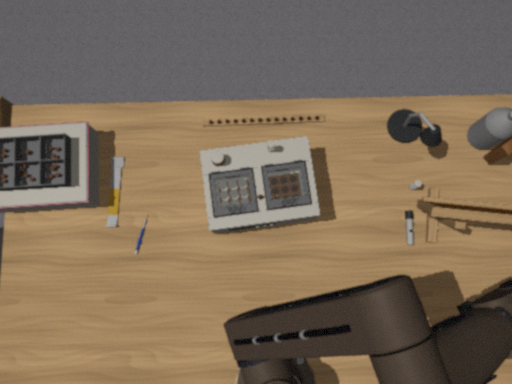

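View pics/s0.png

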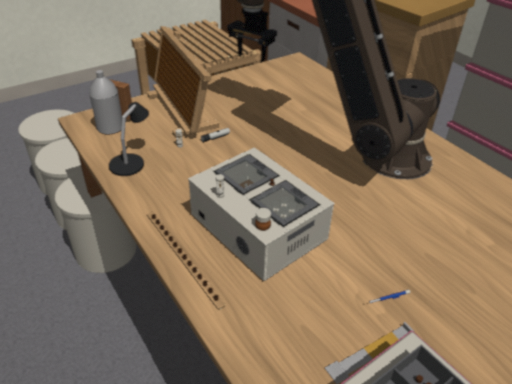

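The top view shows white cages in the image-left bay (235,190) and dark empty holes in the image-right bay (287,185). Next I'll enlarge this area and measure it.

```bash
python3 - <<'E'
from h import *
c=np.load('pics/t0.png.npz'); im=c['image']
cv2.imwrite('pics/t0c.png',cv2.resize(im[130:240,190:330],None,fx=5.5,fy=5.5,interpolation=cv2.INTER_CUBIC))
for n,u,v in [('TLcorner',205,153),('TR',307,142),('BL',211,226),('BR',315,213),('lefthatch',233,190),('emptyhatch',287,183),('strip',259,181),('bench',180,200),('torch',410,230)]: print(n,world(c,u,v).round(1))
# top-face plane: pixels of z 140..160
R=cv2.Rodrigues(c['rvec'])[0];Z=c['range_z'];v,u=np.mgrid[:384,:512]
P=np.stack([(u-c['cx'])/c['fx']*Z,(v-c['cy'])/c['fy']*Z,Z],-1)-c['tvec'].ravel();W=P@R
m=(abs(W[...,2]-152)<9)&(u>190)&(u<330)&(v>125)&(v<240)
r=cv2.minAreaRect(W[m][:,:2].astype(np.float32));print(r,m.sum(),np.median(W[m][:,2]))
E
```

```text
TLcorner [724.  206.2 150.3]
TR [ 752.1 -111.8  149.6]
BL [496.2 188.1 151. ]
BR [ 529.2 -128.3  149. ]
lefthatch [604.9 120.1 153.6]
emptyhatch [623.2 -45.7 152.6]
strip [631.6  40.1 151.5]
bench [6.010e+02 3.096e+02 4.000e-01]
torch [ 481.4 -448.    25.7]
((629.9363403320312, 42.67034912109375), (251.8772430419922, 340.7828063964844), 6.6744279861450195) 8259 152.06668056859493
```

View pics/t0c.png

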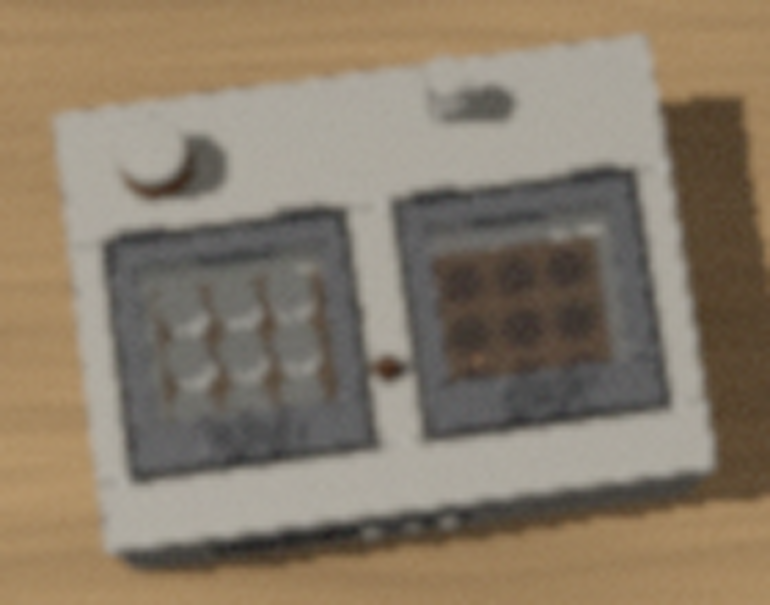

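The empty bay is the right (-y) one. The incubator is at about (630, 43) with a yaw of about 0.1, which puts the pad near (567, -47, 157). I'll move towards it, shutting the fingers and rising on the way.

```bash
python3 -m pendant '[[[0,0.02,-0.014,-0.01,0.03],[0,0.06,-0.042,-0.02,0.07],[0,0.1,-0.07,-0.03,0.11],[0,0.139,-0.0975,-0.04,0.15],[0,0.178,-0.125,-0.05,0.19],[0,0.217,-0.152,-0.06,0.23],[0,0.256,-0.179,-0.07,0.27],[0,0.295,-0.206,-0.07,0.31]]]'
python3 - <<'E'
from h import *
c=np.load('pics/t0.png.npz')
print('pad px',world(c,289,202).round(1))
R=cv2.Rodrigues(c['rvec'])[0]; im=c['image']
# fit edges of the top face robustly via yaw scan
Z=c['range_z'];v,u=np.mgrid[:384,:512]
W=(np.stack([(u-c['cx'])/c['fx']*Z,(v-c['cy'])/c['fy']*Z,Z],-1)-c['tvec'].ravel())@R
m=(abs(W[...,2]-152)<9)&(u>190)&(u<330)&(v>125)&(v<240);p=W[m][:,:2]
best=[]
for y in np.arange(0,.2,.004):
    A=np.array([[np.cos(y),np.sin(y)],[-np.sin(y),np.cos(y)]]);q=p@A.T
    lo,hi=np.percentile(q,.7,0),np.percentile(q,99.3,0);best.append((np.prod(hi-lo),y,hi-lo,A.T@((hi+lo)/2)))
for b in sorted(best,key=lambda b:b[0])[:3]:
    y=b[1];print(b, b[3]+[-73*np.cos(y)+82*np.sin(y),-73*np.sin(y)-82*np.cos(y)])
E
```

```text
t: 0.9
eef_pos: [442.4, -258.6, 259.0]
tcp_rot: [3.14, -0.001, 0.113]
ft_force: [0.6, -1.2, 0.4]
opening: 0.382
pad px [563.5 -49.9 157.8]
(np.float64(82803.0694552638), np.float64(0.108), array([246.98660933, 335.25327417]), array([629.17519862,  42.51078533])) [565.43931494 -46.88013776]
(np.float64(82811.21216676326), np.float64(0.10400000000000001), array([247.0885224 , 335.14795169]), array([629.24391226,  42.57941107])) [565.15097573 -46.55585404]
(np.float64(82835.09446245516), np.float64(0.12), array([247.10290589, 335.22509242]), array([629.14438838,  42.60734114])) [566.48575896 -47.54195813]
```

```bash
python3 -m pendant '[[[0,0.02,-0.028,0.0,0],[0,0.05,-0.067,0.0,0],[0,0.08,-0.107,0.01,0],[0,0.11,-0.147,0.02,0],[0,0.135,-0.18,0.03,0],[0,0.146,-0.196,0.04,0],[0,0.146,-0.196,0.05,0],[0,0.146,-0.196,0.05,0]]]'
python3 - <<'E'
from h import *
s=env.state();print(s['eef_pos'],s['tcp_rot'],s['ft_force'],s['opening'])
c=shot('wrist','w1.png');print(c['tool_from_camera'].round(3),c['fx'],c['cx'],c['cy'])
t=np.array([565.5,-47,157.])
T=np.linalg.inv(c['tool_from_camera'])
from scipy.spatial.transform import Rotation as Ro
R=Ro.from_euler('xyz',s['tcp_rot']).as_matrix()
im=c['image'].copy();y=.11
def prj(p):
    q=T@np.r_[R.T@(p-s['eef_pos']),1];q=q[:3];r=np.hypot(*q[:2]);th=np.arctan2(r,q[2])
    return np.array([c['cx']+c['fx']*th*q[0]/r,c['cy']+c['fy']*th*q[1]/r])
A=np.array([[np.cos(y),-np.sin(y),0],[np.sin(y),np.cos(y),0],[0,0,1]])
im=cv2.resize(im,None,fx=1.5,fy=1.5)
pts=[prj(t+A@np.array([a,b,0])) for a,b in [(10,28),(10,-28),(-10,-28),(-10,28)]]
for a in pts+[prj(t)]: cv2.circle(im,tuple(int(k) for k in a*1.5),2,(0,0,255),-1)
print(prj(t),prj(s['eef_pos']+np.array([0,0,.1])));cv2.imwrite('pics/w1m.png',im)
E
```

```text
t: 1.7
eef_pos: [563.2, -48.7, 206.3]
tcp_rot: [-3.141, 0.003, 0.116]
ft_force: [-0.7, -0.1, 0.4]
opening: 0.002
[563.1986712  -48.71551142 206.28024122] [-3.14098538e+00  2.81443892e-03  1.15683198e-01] [-0.69490813 -0.14109867  0.40754845] 0.0018771501930177435
[[  -0.      -0.969   -0.249   68.791]
 [   1.       0.      -0.      -0.77 ]
 [   0.      -0.249    0.969 -197.966]
 [   0.       0.       0.       1.   ]] 297.3186396354542 254.56821397107908 192.65264981192522
[253.92657914 195.62157966] [255.76203463 217.35383367]
```

View pics/w1m.png

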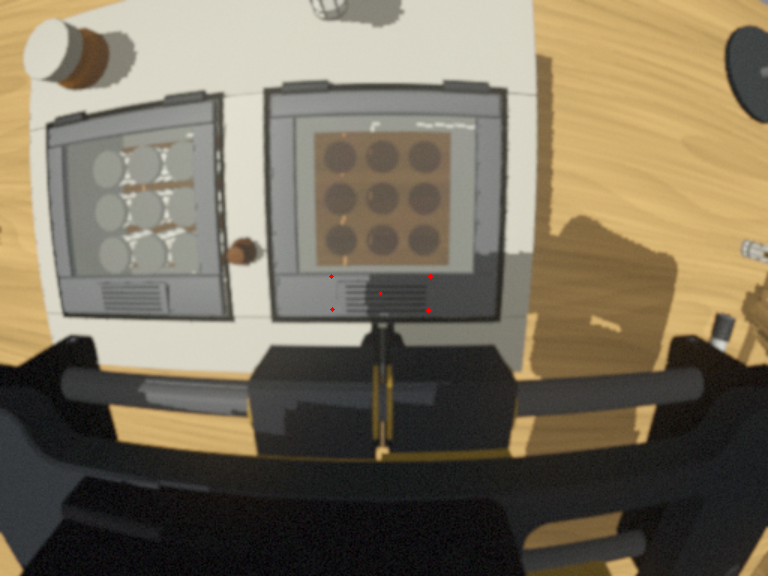

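The wrist view shows nine empty holes under this hatch. The pad ribs are centred at (386,296), about 3 mm right of my prediction, so the pad is at about (563.5, -50). That is almost exactly under the TCP. I'll descend to just above it.

```bash
python3 -m pendant '[[[0,0,0.001,0.01,0],[0,0,0.001,0.02,0],[0,0,0.001,0.03,0],[0,0,0.001,0.037,0],[0,0,0.001,0.041,0],[0,0,0.001,0.043,0],[0,0,0.001,0.043,0],[0,0,0.001,0.043,0]]]'
python3 -c "
from cell import env
s=env.state();print(s['eef_pos'],s['ft_force'],s['opening'])"
```

```text
t: 2.55
eef_pos: [564.4, -49.7, 165.1]
tcp_rot: [3.141, -0.0, 0.115]
ft_force: [0.9, -0.9, 0.1]
opening: 0.006
[564.36343844 -49.74461586 165.0870851 ] [ 0.892027   -0.88180519  0.14871648] 0.005866179823314688
```

```bash
python3 -m pendant '[[[0,0,0,0.002,0],[0,0,0,0.004,0],[0,0,0,0.006,0],[0,0,0,0.007,0],[0,0,0,0.008,0],[0,0,0,0.009,0],[0,0,0,0.010,0],[0,0,0,0.010,0]]]'
```

```text
t: 3.35
eef_pos: [564.2, -49.7, 154.7]
tcp_rot: [3.142, 0.0, 0.115]
ft_force: [0.0, -0.7, -0.1]
opening: 0.003
```

```bash
python3 -m pendant '[[[0,0,0,0.0005,0],[0,0,0,0.001,0],[0,0,0,0.0015,0],[0,0,0,0.002,0],[0,0,0,0.0025,0],[0,0,0,0.003,0],[0,0,0,0.003,0],[0,0,0,0.003,0]]]'
```

```text
t: 4.15
eef_pos: [564.2, -49.7, 151.8]
tcp_rot: [3.142, -0.0, 0.115]
ft_force: [-0.9, -1.0, -0.1]
opening: 0.003
```

No force at 151.8, which is 5 mm past the expected contact height. I'll look before going on.

```bash
python3 - <<'E'
from h import *
c=shot('wrist','w2.png');a=c['image'][120:300,150:360]
d=shot('scene','s2.png');b=d['image'][130:230,190:330]
a=cv2.resize(a,(700,600));a=cv2.resize(a,(420,360));b=cv2.resize(b,(378,270),interpolation=cv2.INTER_CUBIC)
o=np.zeros((360,798,3),np.uint8);o[:,:420]=a;o[:270,420:]=b;cv2.imwrite('pics/m2.png',o)
t=shot('top','t2.png')
c0=np.load('pics/t0.png.npz');
s=env.state();print(s['eef_pos'],s['ft_force'],s['joints'],s['tau'])
E
```

```text
[564.19811669 -49.72553123 151.82647541] [0.20157322 0.11578348 0.05561902] [-2.04487010e-01  4.47960899e-01  1.74680293e+00 -8.53537532e-05
  9.46800258e-01  1.25152634e+00] [-1.32894671e-03 -5.57253706e+01 -2.32109588e+01  4.83981601e-02
 -6.68391190e-02  2.01727164e-05]
```

View pics/m2.png

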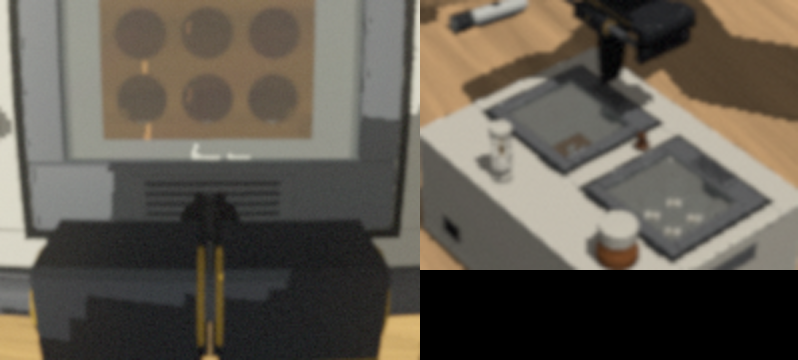

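The tip is centred over the ribs in the wrist crop at (210,200) and seems not to be touching yet. I'll keep descending slowly on the force reading.

```bash
python3 -m pendant '[[[0,0,0,0.0005,0],[0,0,0,0.001,0],[0,0,0,0.0015,0],[0,0,0,0.002,0],[0,0,0,0.0025,0],[0,0,0,0.003,0],[0,0,0,0.003,0],[0,0,0,0.003,0]]]'
```

```text
t: 5.1
eef_pos: [564.2, -49.7, 148.8]
tcp_rot: [3.142, -0.0, 0.115]
ft_force: [-0.4, -1.3, 0.3]
opening: 0.003
```

```bash
python3 - <<'E'
from h import *
from scipy.spatial.transform import Rotation as Ro
d=shot('scene','s3.png')
R=cv2.Rodrigues(d['rvec'])[0];Z=d['range_z'];v,u=np.mgrid[:384,:512]
W=(np.stack([(u-d['cx'])/d['fx']*Z,(v-d['cy'])/d['fy']*Z,Z],-1)-d['tvec'].ravel())@R
def col(W,Z,s):
    m=(Z>0)&(np.hypot(W[...,0]-564,W[...,1]+50)<40)&(W[...,2]>130)&(W[...,2]<235)
    p=W[m];p=p[np.argsort(p[:,2])];print(s,len(p))
    for lo in range(130,235,5):
        q=p[(p[:,2]>=lo)&(p[:,2]<lo+5)]
        if len(q):print(lo,len(q),q.min(0).round(0),q.max(0).round(0))
col(W,Z,'scene')
s=env.state();c=shot('wrist','w3.png');T=c['tool_from_camera'];Z=c['range_z']
x=(u-c['cx']);y=(v-c['cy']);r=np.hypot(x,y)+1e-9;th=r/c['fx']
k=np.tan(th)/r;P=np.stack([x*k*Z,y*k*Z,Z],-1)@T[:3,:3].T+T[:3,3]
for U,V in [(255,212),(255,218),(255,225),(235,196),(275,196),(240,180),(275,180),(230,150),(300,190),(330,220)]:
    print(U,V,'tool',P[V,U].round(1), 'world', (Ro.from_euler('xyz',s['tcp_rot']).as_matrix()@P[V,U]+s['eef_pos']).round(1))
im=cv2.resize(d['image'][130:190,230:310],None,fx=8,fy=8,interpolation=cv2.INTER_CUBIC)
cv2.imwrite('pics/s3c.png',im)
E
```

```text
scene 458
145 31 [527. -73. 146.] [600. -23. 150.]
150 152 [525. -90. 150.] [603. -13. 155.]
155 109 [540. -88. 155.] [603. -12. 160.]
160 20 [558. -74. 160.] [580. -21. 164.]
175 7 [559. -54. 176.] [577. -45. 179.]
180 9 [555. -51. 181.] [577. -42. 185.]
185 9 [555. -50. 185.] [579. -43. 190.]
190 11 [554. -54. 191.] [579. -40. 194.]
195 11 [554. -55. 195.] [577. -40. 199.]
200 16 [554. -50. 200.] [579. -35. 205.]
205 11 [555. -60. 205.] [577. -38. 210.]
210 11 [553. -59. 210.] [580. -39. 215.]
215 19 [555. -57. 215.] [579. -35. 220.]
220 16 [553. -61. 220.] [577. -38. 225.]
225 12 [557. -56. 225.] [579. -36. 230.]
230 14 [562. -59. 230.] [577. -36. 235.]
255 212 tool [ 7.2 -0.5 -9.8] world [571.3 -48.4 158.7]
255 218 tool [  9.1  -0.6 -27.6] world [573.2 -48.2 176.4]
255 225 tool [  9.9  -0.6 -41.5] world [573.9 -48.1 190.4]
235 196 tool [ 16.7 -14.   -4.5] world [579.2 -33.9 153.3]
275 196 tool [16.6 13.  -4.1] world [582.2 -60.8 153. ]
240 180 tool [ 27.9 -10.5  -4.9] world [590.7 -36.1 153.7]
275 180 tool [27.9 12.7 -5.3] world [593.4 -59.2 154.1]
230 150 tool [ 47.9 -16.8  -5.1] world [609.9 -27.5 153.9]
300 190 tool [21.  29.8 -4.8] world [588.5 -77.  153.7]
330 220 tool [ 0.2 51.6 -7.5] world [ 570.4 -101.   156.4]
```

View pics/s3c.png

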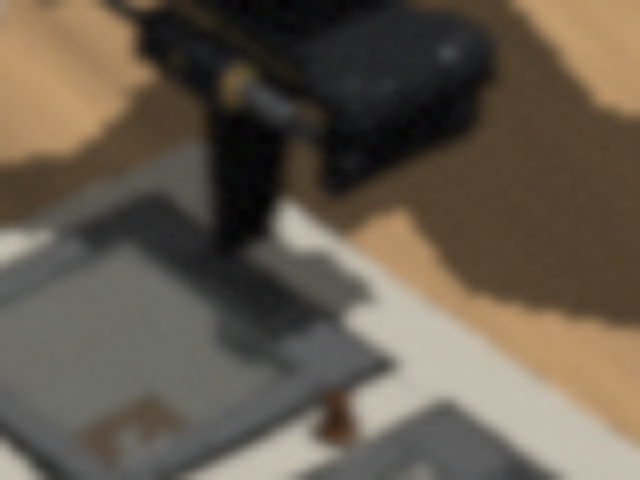

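```bash
python3 - <<'E'
from h import *
from scipy.spatial.transform import Rotation as Ro
v,u=np.mgrid[:384,:512]
s=env.state()
for f,pos,rot in [('w1',[563.1987,-48.7155,206.2802],[-3.14098538,.00281443892,.115683198]),('w3',s['eef_pos'],s['tcp_rot'])]:
    c=np.load(f'pics/{f}.png.npz');T=c['tool_from_camera'];Z=c['range_z']
    x=(u-c['cx']);y=(v-c['cy']);r=np.hypot(x,y)+1e-9;k=np.tan(r/c['fx'])/r
    P=np.stack([x*k*Z,y*k*Z,Z],-1)@T[:3,:3].T+T[:3,3]
    if f=='w3':
        for V in range(198,222,2): print(V,[P[V,U].round(1).tolist() for U in (250,255,259)])
    W=P@Ro.from_euler('xyz',rot).as_matrix().T+pos
    cs,sn=np.cos(.115),np.sin(.115);dx,dy=W[...,0]-563.5,W[...,1]+49.7
    a=dx*cs+dy*sn;b=-dx*sn+dy*cs
    for lo,hi in [(-8,0),(0,8),(12,18),(18,30),(30,45),(45,60)]:
        m=(a>lo)&(a<hi)&((abs(abs(b)-20)<7) if lo<9 else (abs(abs(b)-54)<7))&(Z>0)&(W[...,2]<165)&(W[...,2]>140)
        m2=(a>lo)&(a<hi)&(b<-72)&(b>-80)&(Z>0)
        print(f,lo,m.sum(),np.median(W[m][:,2]).round(2) if m.any() else None,'case',np.median(W[m2][:,2]).round(2) if m2.any() else None)
print(s['ft_force'],s['eef_pos'])
E
```

```text
w1 -8 282 158.57 case 354.64
w1 0 296 158.62 case 354.22
w1 12 219 155.25 case 325.84
w1 18 443 155.39 case 328.55
w1 30 557 155.35 case 328.96
w1 45 573 155.2 case 151.03
198 [[15.6, -3.9, -5.5], [15.6, -0.5, -5.3], [15.6, 2.1, -5.5]]
200 [[14.0, -3.9, -4.8], [14.0, -0.5, -4.8], [13.9, 2.2, -4.3]]
202 [[13.3, -3.9, -7.1], [12.6, -0.5, -4.6], [13.0, 2.1, -6.2]]
204 [[11.5, -3.9, -5.9], [11.9, -0.5, -7.2], [11.8, 2.1, -6.7]]
206 [[10.3, -3.9, -6.5], [10.5, -0.5, -7.2], [10.7, 2.1, -7.8]]
208 [[9.7, -3.9, -9.1], [9.4, -0.5, -8.1], [9.2, 2.1, -7.5]]
210 [[8.7, -3.9, -10.4], [8.6, -0.5, -9.8], [8.2, 2.1, -8.6]]
212 [[7.0, -3.9, -9.3], [7.2, -0.5, -9.8], [6.8, 2.1, -8.8]]
214 [[6.0, -3.9, -10.5], [6.1, -0.5, -10.9], [6.0, 2.1, -10.5]]
216 [[11.1, -3.6, -29.6], [4.1, -0.5, -9.2], [11.2, 1.8, -29.8]]
218 [[11.2, -3.5, -33.5], [9.1, -0.6, -27.6], [10.8, 1.8, -32.4]]
220 [[11.0, -3.5, -36.5], [9.1, -0.6, -31.2], [11.0, 1.7, -36.4]]
w3 -8 272 158.64 case 296.97
w3 0 469 158.6 case 296.78
w3 12 331 155.38 case 267.62
w3 18 702 155.44 case 271.34
w3 30 905 155.29 case 270.97
w3 45 926 155.15 case 151.08
[-0.04531761 -0.21386481 -0.51331507] [564.20647165 -49.76566285 148.83673935]
```

The hatch hasn't moved: the pad still reads 158.6. Both the scene and wrist ranges put the shut fingertips at about z=175, some 26 mm behind the reported TCP. The real gap is therefore about 17 mm, so I'll go on down in guarded steps.

```bash
python3 -m pendant '[[[0,0,0,0.002,0],[0,0,0,0.004,0],[0,0,0,0.006,0],[0,0,0,0.008,0],[0,0,0,0.010,0],[0,0,0,0.011,0],[0,0,0,0.012,0],[0,0,0,0.012,0]]]'
python3 - <<'E'
from h import *
s=env.state();print(s['ft_force'],s['eef_pos'])
c=shot('wrist','w4.png');T=c['tool_from_camera'];Z=c['range_z']
v,u=np.mgrid[:384,:512]
x=(u-c['cx']);y=(v-c['cy']);r=np.hypot(x,y)+1e-9;k=np.tan(r/c['fx'])/r
P=np.stack([x*k*Z,y*k*Z,Z],-1)@T[:3,:3].T+T[:3,3]
for V in range(200,226,2): print(V,[P[V,U].round(1).tolist() for U in (235,250,259)])
E
```

```text
t: 6.0
eef_pos: [564.2, -49.7, 136.7]
tcp_rot: [3.142, 0.0, 0.115]
ft_force: [0.5, -0.7, -0.8]
opening: 0.003
[ 0.49549919 -0.6920677  -0.75136166] [564.16127944 -49.74944137 136.71992167]
200 [[18.1, -13.1, -19.3], [17.5, -3.7, -17.2], [17.7, 2.0, -17.9]]
202 [[16.2, -13.2, -17.1], [16.4, -3.7, -17.6], [16.4, 2.0, -17.6]]
204 [[15.0, -13.2, -17.5], [15.1, -3.7, -17.7], [14.9, 2.0, -17.0]]
206 [[13.4, -13.3, -16.6], [13.4, -3.7, -16.7], [13.4, 2.0, -16.5]]
208 [[12.9, -13.2, -19.4], [12.5, -3.7, -18.0], [12.6, 2.0, -18.4]]
210 [[11.7, -13.2, -19.6], [11.3, -3.7, -18.5], [11.3, 2.0, -18.4]]
212 [[9.9, -13.3, -18.3], [10.0, -3.7, -18.4], [10.1, 2.0, -18.8]]
214 [[9.5, -13.1, -21.0], [9.5, -3.7, -20.9], [9.4, 2.0, -20.7]]
216 [[8.3, -13.1, -21.4], [10.5, -3.6, -27.9], [10.7, 1.8, -28.5]]
218 [[7.3, -13.1, -22.4], [10.9, -3.5, -32.5], [11.1, 1.8, -33.3]]
220 [[5.1, -13.3, -20.0], [10.5, -3.5, -34.9], [10.8, 1.7, -35.9]]
222 [[4.0, -13.2, -20.8], [11.2, -3.4, -40.4], [11.0, 1.7, -39.7]]
224 [[3.4, -13.1, -22.6], [10.9, -3.4, -42.8], [11.1, 1.6, -43.2]]
```

The gap is now about 5 mm.

```bash
python3 -m pendant '[[[0,0,0,0.001,0],[0,0,0,0.002,0],[0,0,0,0.003,0],[0,0,0,0.004,0],[0,0,0,0.005,0],[0,0,0,0.006,0],[0,0,0,0.006,0],[0,0,0,0.006,0]]]'
```

```text
t: 6.85
eef_pos: [564.2, -49.7, 130.8]
tcp_rot: [3.142, 0.0, 0.115]
ft_force: [-1.1, -0.2, 0.2]
opening: 0.002
```

```bash
python3 -m pendant '[[[0,0,0,0.0004,0],[0,0,0,0.0008,0],[0,0,0,0.0012,0],[0,0,0,0.0016,0],[0,0,0,0.002,0],[0,0,0,0.002,0],[0,0,0,0.002,0],[0,0,0,0.002,0]]]'
```

```text
t: 7.65
eef_pos: [564.2, -49.8, 128.8]
tcp_rot: [3.141, 0.0, 0.115]
ft_force: [-1.7, -0.6, 3.4]
opening: 0.004
```

First contact, at 3.4 N. Now I'll press through the latch travel.

```bash
python3 -m pendant '[[[0,0,0,0.0006,0],[0,0,0,0.0012,0],[0,0,0,0.0018,0],[0,0,0,0.0024,0],[0,0,0,0.003,0],[0,0,0,0.0035,0],[0,0,0,0.004,0],[0,0,0,0.004,0]]]'
```

```text
t: 8.45
eef_pos: [564.1, -49.8, 124.7]
tcp_rot: [3.142, 0.0, 0.115]
ft_force: [-2.7, 0.0, 3.2]
opening: 0.007
```

```bash
python3 -m pendant '[[[0,0,0,0.0003,0],[0,0,0,0.0006,0],[0,0,0,0.0008,0],[0,0,0,0.001,0],[0,0,0,0.001,0],[0,0,0,0.001,0],[0,0,0,0.001,0],[0,0,0,0.001,0]]]'
```

```text
t: 9.25
eef_pos: [564.2, -49.8, 124.3]
tcp_rot: [3.141, -0.0, 0.115]
ft_force: [-4.7, -0.7, 8.8]
opening: 0.001
```

Force has risen to 8.8 N, so the hatch is at its stop. Now straight up, smoothly.

```bash
python3 -m pendant '[[[0,0,0,-0.006,0],[0,0,0,-0.015,0],[0,0,0,-0.03,0],[0,0,0,-0.05,0],[0,0,0,-0.075,0],[0,0,0,-0.105,0],[0,0,0,-0.135,0],[0,0,0,-0.16,0]]]'
python3 -m pendant '[[[0,-0.02,0,-0.01,0],[0,-0.05,0,-0.01,0],[0,-0.08,0,-0.01,0],[0,-0.1,0,-0.01,0],[0,-0.1,0,-0.01,0],[0,-0.1,0,-0.01,0],[0,-0.1,0,-0.01,0],[0,-0.1,0,-0.01,0]]]'
python3 - <<'E'
from h import *
s=env.state();print(s['ft_force'],s['eef_pos'])
a=shot('wrist','w5.png')['image'];d=shot('scene','s5.png')['image'][130:280,180:340]
b=cv2.resize(d,(400,375));o=np.zeros((384,800,3),np.uint8);o[:300,:400]=cv2.resize(a,(400,300));o[:375,400:]=b
cv2.imwrite('pics/m5.png',o)
E
```

```text
t: 10.05
eef_pos: [564.4, -49.7, 286.1]
tcp_rot: [3.141, -0.002, 0.115]
ft_force: [0.6, 0.6, -0.2]
opening: 0.006
t: 10.85
eef_pos: [465.5, -61.1, 293.6]
tcp_rot: [-3.142, 0.0, 0.115]
ft_force: [-0.4, 0.4, 0.2]
opening: 0.004
[-0.39390685  0.41817038  0.24587739] [465.54091328 -61.1439633  293.62461968]
```

View pics/m5.png

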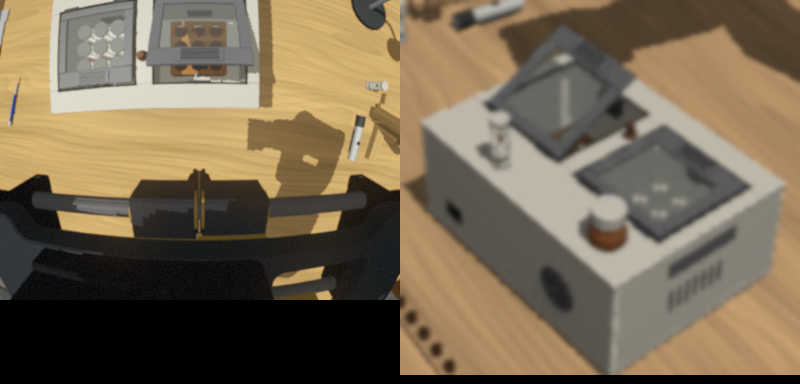

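The right hatch (empty rack) stands open at (565,90) in the scene crop, the left one is shut, and the jar, cage and cup are in place. Now I'll wait hands off and check that it stays open.

```bash
for i in 1 2 3; do python3 -m pendant '[[[0,0,0,0,0],[0,0,0,0,0],[0,0,0,0,0],[0,0,0,0,0],[0,0,0,0,0],[0,0,0,0,0],[0,0,0,0,0],[0,0,0,0,0]]]' | head -1; done
python3 - <<'E'
from h import *
s5=np.load('pics/s5.png.npz');d=shot('scene','s6.png');s0=np.load('pics/s0.png.npz')
print('diff vs 2.4s ago',cv2.absdiff(s5['image'],d['image'])[130:280,180:340].max(),'range',np.median(abs(s5['range_z']-d['range_z'])[145:175,240:270]))
R=cv2.Rodrigues(d['rvec'])[0];Z=d['range_z'];v,u=np.mgrid[:384,:512]
W=(np.stack([(u-d['cx'])/d['fx']*Z,(v-d['cy'])/d['fy']*Z,Z],-1)-d['tvec'].ravel())@R
m=(np.hypot(W[...,0]-560,W[...,1]+50)<50)&(W[...,2]>160)&(W[...,2]<230);print('open edge z max',np.percentile(W[m][:,2],98),m.sum())
E
```

```text
t: 11.75
t: 12.55
t: 13.35
diff vs 2.4s ago 22 range 2.9274292
open edge z max 218.5377566226978 304
```

```bash
python3 -c "
from cell import env
print(env.job_done()); print(env.state()['t'])"
```

```text
the job is handed in; nothing more can be done
None
the job is handed in; nothing more can be done
```

I pressed the right (-y) hatch, the one over the empty rack, once on its thumb pad. It popped open and stayed open, and I handed the job in at about 13.4 s of the 35 s allowed.

- **Press:** contact showed at about 3 N, and I pressed on until the hatch met its stop at about 9 N. Then I lifted straight up and moved the gripper clear.
- **Open hatch:** hands off for about 2.5 s, the scene camera showed no change beyond image noise. The front edge measured about 218 mm above the bench, against about 216 mm expected for open.
- **Everything else:** right after the press, the picture showed the left hatch shut and the jar, cage and cell cup in place. I did not measure the items on the bench separately, but the arm never went near them and felt no other contact.
- **Disagreement:** with the fingers shut, the real fingertips sit about 27 mm behind the reported TCP. I found contact from camera range and wrist force instead of the TCP height.

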